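# Turn the seal-paste dish over, lid on, and stack it

## Task

Two small white lidded seal-paste dishes lean in two wooden trough racks; one still leans lid side up, the other has already been turned over and leans lid side down. Take the lid-up dish, turn it over with base and lid held together so that it stays shut, and stack it squarely on the turned dish in that dish's rack, lid face against the turned dish's underside and lower edge down in the trough. Leave the turned dish where it leans.

Things in the scene. Friction and masses are not known exactly. Their poses are not given: they have to be found in the camera images.
- dish: Base of the white porcelain dish leaning lid up: 54x54 mm, 18 mm high (28 with lid), 160 g shut. Origin: centre of the seam between base and lid. z: out through the lid, at first 55 deg from vertical; underside at z=-18, with a brown square line. x: down along the rack wall into the trough, 35 deg from straight down, leaning away from the robot. Flat free sides at y=+-27, to grip across the seam.
- lid: Loose lid of that dish: white, 54x54 mm, 10 mm thick, thin blue ring on top. Its sides are flush with the base; a 5 mm deep plug with 1 mm of play centres it, nothing locks it. Origin and axes as the dish's when shut: seam centre, z out through its top (z=+10 mm).
- turned_dish: Second dish, same size, already turned, lid fixed on, loose in the other rack, 220 g. Origin and axes as for the dish: lid face (z=+10 mm) on the rack's back wall, underside (z=-18) facing up and away from the robot, x down into the trough. A dish stacked on it has parallel axes, origin 28 mm along this one's -z.
- rack_turned: Fixed wooden rack of the turned dish (the other is alike): 107x90 mm, 65 high. V trough along y: back wall rises 40 mm towards the robot, 35 deg from upright; the floor, square to it, rises 80 mm away from the robot and takes two dishes. No end walls. Origin: on the table under the bottom of the V, which is 18 mm up; x points away from the robot.
Mind the look-alikes: they are no part of the job. What is shaped like the lid but purple or yellow is not meant.

How it is judged:
At the end, for the whole second after the job is handed in: The dish lies upside down on the turned dish in its rack, lid face to underside (28 mm spacing, +-8), square within 11 degrees, within 15 mm along the trough and 12 mm along the wall; its lid is shut within 5 mm; the turned dish still leans lid side down; all at rest (x of dish in the frame of turned_dish between -0.012 and 0.012 m and y of dish in the frame of turned_dish between -0.015 and 0.015 m and z of dish in the frame of turned_dish between -0.036 and -0.02 m and angle between the z axis of dish and the z axis of turned_dish, either way round below 0.2 rad and angle between the x axis of dish and the x axis of turned_dish, either way round below 0.2 rad and angle between each of dish, turned_dish's own z axis and vertical above 1.75 rad and distance between lid and dish below 0.005 m and horizontal distance between turned_dish and rack_turned below 0.03 m and linear speed of each of dish, lid, turned_dish below 0.02 m/s); the robot touches nothing.
It fails at once if the lid comes off or shifts more than 10 mm from the dish (distance between lid and dish above 0.01 m).
It fails at once if the turned dish is moved more than 25 mm from where it leaned (distance of turned_dish from where it was at the start of the episode above 0.025 m).
It also fails if it takes over 54 s, if anything falls off the work surface, if the arm or the gripper's body presses on something with over 40 N, if the wrist force passes 120 N, or if a joint passes its speed limit or range.

## Robot

A 6-joint arm with a two-finger parallel gripper is mounted at the origin on a cart in front of the work surface, level with it; the furniture and walls round the work are solid. World frame = base frame: x ahead of the robot, y to its left, z up, the work surface at z = 0. Lengths are in m, angles in rad, forces in N, time in s.
With the tool pointing down it reaches from about 0.375 to 0.975 m from the base axis. Payload 3.8 kg.
Tool frame: the origin (TCP) lies at the very end of the fingers, on their centre line; the grasp point (between the pads) lies 19 mm behind it (bot.grip_point_offset is the distance from the TCP to the grasp point, in m); z points along the fingers, x is the direction in which the jaws open and shut, and the axes are right-handed (so a half turn about z gives the same grasp; the last joint's range is limited). The gripper opens to 85 mm and grips with 20 to 120 N. Pads are 22 mm wide; open, the fingers measure 114 mm over their backs; the gripper's body (76 mm by 85 mm) begins 54 mm behind the grasp point. The pads swing forward as they close: fully open they stand 13 mm farther back than shut.
Start: joints at [1.31, 0.264, 1.604, -0, 1.274, -0.037], TCP at [0.15, 0.658, 0.231] pointing down, gripper open.
Joint ranges: [-2.63, 2.63], [-0.94, 2.18], [0.31, 2.57], [-1.31, 4.45], [0, 2.66], [-2.55, 2.55]. Speed limits (rad/s): [2.57, 2.57, 3.14, 3.14, 3.14, 3.14].

## Interface

Orientations are given as a rotation vector (axis times angle).
In Python, from workcell import bot, read_camera gives the robot as it stands.
- The arm moves only by the tool arm_command, never from a script. Its argument "rows" is a list of rows, each an object with "delta_rot": the turn, a rotation vector about the tool's x, y, z in rad, a list of three; "xyz": the shift along the tool's x, y, z in m, a list of three; "gripper": the finger opening in m, from 0 to 0.0854. A call has 1 to 12 rows; each row shifts and turns the commanded pose from where the row before left it, along the tool's axes as they then stand; what a row does not reach is not made up. A row lasts 1/10 s, in which the tool goes at most 50 mm and 8.59 degrees, less where a joint would pass 70% of its speed; a pose out of reach is approached as far as the arm can. A call is refused whole if a number of a shift passes 0.05 or a number of a turn 0.15, either way. A call with a gripper value outside its range is refused whole. The fingers move at their own pace and stop on an object; "force" is the grip in N (left out, the last holds). Time passes only in rows, so rows that do not move let the fingers close. It gives the time, the measured TCP pose, the force and the opening at its end, in the units of the state.
- bot.read_state(): the state, without advancing time (a new reading comes with each control period).
- read_camera(name): name is "scene" or "top" or "wrist"; returns a dict with "pixels" (384x512x3 uint8, red, green, blue), "range_z" (384x512 float32, m along the optical axis (not along the pixel's ray), 0 where there is no reading), "intrinsics" (3x3 intrinsics, pixels), "dist_coeffs" ([k1, k2, p1, p2, k3] as OpenCV has them; the pictures are not rectified), "camera_from_world" (4x4, takes a point from world to camera coordinates). Camera axes: x right, y up, looking along -z (the intrinsics and any distortion apply to the point x, -y, -z); pixel columns grow to the right and rows downward; lengths in m; the calibration is good to about 2 mm. A picture is of the moment at which its call begins.
- bot.finish_job(): hands the job in, once; it reports no verdict.
The state is a dict: "time": time; "q": joint angles; "joint_vel": joint speeds; "joint_torque": joint torques, N m; "tool_pos": TCP position; "tcp_rot": TCP orientation; "wrist_force": force on the tool from outside, world axes, zero at the start; "torque": the same for the moment, N m; "width": opening from 0.0 (shut) to 1.0 (fully open).
Only numpy, scipy, OpenCV 4.12 (cv2) and the standard library are available. Lean on these libraries where they do the work, as an engineer would, in place of code of your own. Each camera call takes 0.05 s, during which the arm holds its last target.

## Working session

There is one attempt and no reset: what is moved stays moved. The work goes in short steps, Python scripts to look and compute and a tool call to move; the robot and the scene stay as the last step left them, time stands still between calls to the robot, and variables do not carry over. Pictures are saved under pics/ and viewed, and the job is handed in when it is done.

Besides the shell and the picture viewer there is one more tool, called after "Emit:" as name([rows], argument=value, ...), one row to a line, values as JSON. arm_command: Moves the arm, as the interface text tells. Its arguments: {"type":"object","properties":{"rows":{"type":"array","items":{"type":"object","properties":{"delta_rot":{"type":"array","items":{"type":"number"}},"xyz":{"type":"array","items":{"type":"number"}},"gripper":{"type":"number"}}}},"force":{"type":"number"}},"required":["rows"]}

```bash
ls; mkdir -p pics
python3 - <<'E'
from workcell import bot, read_camera
import cv2,numpy as np,pickle
s=bot.read_state()
for k in s: print(k,np.round(s[k],4))
print(bot.grip_point_offset)
for n in ["scene","top"]:
    c=read_camera(n); pickle.dump(c,open(f'{n}0.pkl','wb'))
    cv2.imwrite(f'pics/{n}0.png',c['pixels'][:,:,::-1])
    print(n,np.round(c['intrinsics'],1).tolist(),c['dist_coeffs'],np.round(c['camera_from_world'],3).tolist())
E
```

```text
pics
time 0.0
q [ 1.3101  0.2647  1.6054 -0.      1.2737 -0.0369]
joint_vel [-0.0022 -0.0002 -0.0015 -0.0004  0.002   0.0001]
joint_torque [-3.00000e-04 -5.15104e+01 -3.67302e+01  2.00000e-04  1.30000e-02
  0.00000e+00]
tool_pos [0.1496 0.6575 0.23  ]
tcp_rot [ 2.4546  1.9586 -0.0028]
wrist_force [1.0466 0.3617 0.3525]
torque [-0.0253  0.0174  0.0045]
width 1.0031
0.0187
scene [[431.8, 0.0, 243.9], [0.0, 431.8, 188.1], [0.0, 0.0, 1.0]] [-0.03892078  0.          0.          0.          0.        ] [[0.743, 0.67, -0.001, -0.563], [-0.35, 0.389, 0.852, 0.044], [0.571, -0.633, 0.523, -1.117], [0.0, 0.0, 0.0, 1.0]]
top [[369.1, 0.0, 261.1], [0.0, 369.1, 188.7], [0.0, 0.0, 1.0]] [-0.01644155  0.          0.          0.          0.        ] [[-0.013, -1.0, 0.021, 0.215], [0.997, -0.011, 0.083, -0.576], [-0.082, 0.022, 0.996, -0.867], [0.0, 0.0, 0.0, 1.0]]
```

View pics/scene0.png

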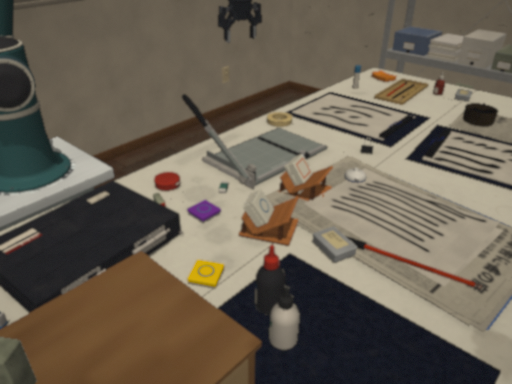

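View pics/top0.png

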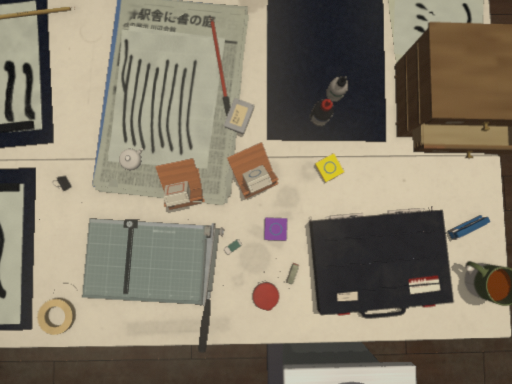

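Run:
```python
import pickle,cv2,numpy as np
a=pickle.load(open('scene0.pkl','rb'))['pixels'][140:260,220:350,::-1]
b=pickle.load(open('top0.pkl','rb'))['pixels'][135:220,145:290,::-1]
cv2.imwrite('pics/sc1.png',cv2.resize(a,None,fx=5,fy=5,interpolation=cv2.INTER_CUBIC))
cv2.imwrite('pics/tc1.png',cv2.resize(b,None,fx=5,fy=5,interpolation=cv2.INTER_CUBIC))
```

```text
(no output)
```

View pics/sc1.png

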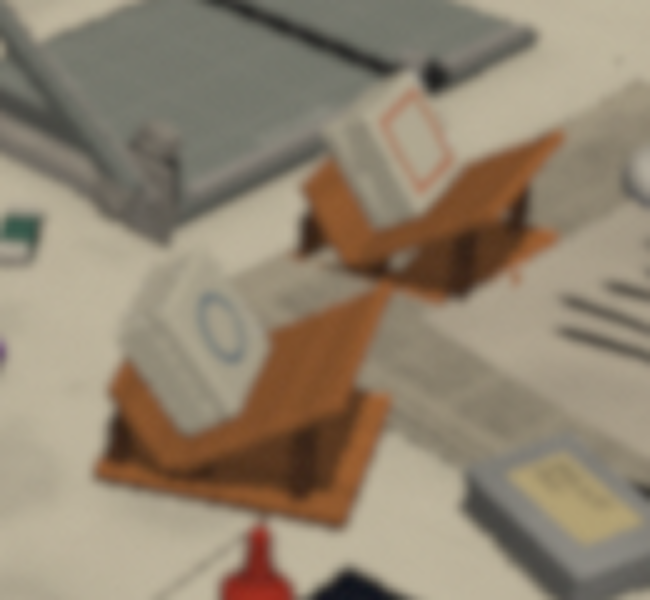

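View pics/tc1.png

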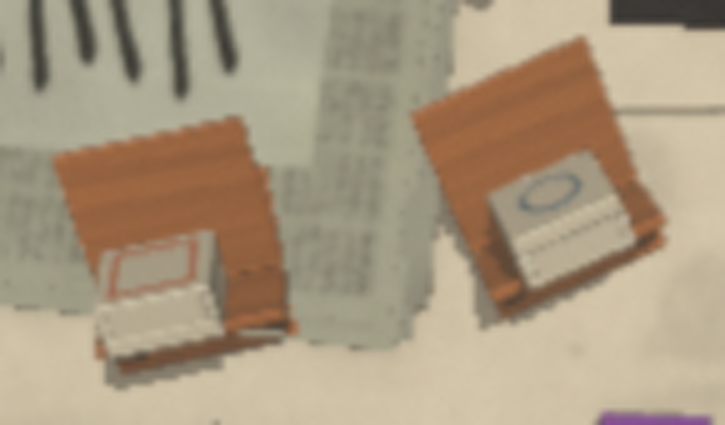

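```bash
cat > h.py <<'E'
import numpy as np,cv2,pickle
from scipy.optimize import least_squares
from scipy.spatial.transform import Rotation as R
def cloud(c):
    K=c['intrinsics'];d=c['range_z'];h,w=d.shape
    uv=np.stack(np.meshgrid(np.arange(w),np.arange(h)),-1).astype(float)
    n=cv2.undistortPoints(uv.reshape(-1,1,2),K,np.array(c['dist_coeffs'])).reshape(h,w,2)
    P=np.stack([n[...,0]*d,-n[...,1]*d,-d],-1)
    T=np.linalg.inv(c['camera_from_world'])
    W=P@T[:3,:3].T+T[:3,3]
    W[d<=0]=np.nan
    return W
def proj(c,p):
    p=np.atleast_2d(p);T=c['camera_from_world'];q=p@T[:3,:3].T+T[:3,3]
    q=q*[1,-1,-1]
    return cv2.projectPoints(q,np.zeros(3),np.zeros(3),c['intrinsics'],np.array(c['dist_coeffs']))[0][:,0]
s35,c35=np.sin(np.radians(35)),np.cos(np.radians(35))
f=np.array([c35,0,s35]);w=np.array([-s35,0,c35]);ey=np.array([0,1.,0])
Rup=np.stack([-w,ey,f],1)      # dish axes in rack frame lid up
Rdn=np.stack([-w,-ey,-f],1)
def Rz(a): return R.from_euler('z',a).as_matrix()
lo=np.array([-.027,-.027,-.018]);hi=np.array([.027,.027,.010])
def sdf(p):
    c=(lo+hi)/2;q=np.abs(p-c)-(hi-lo)/2
    return np.linalg.norm(np.maximum(q,0),axis=-1)+np.minimum(q.max(-1),0)
E
python3 - <<'E'
from h import *
cs=pickle.load(open('scene0.pkl','rb'));ct=pickle.load(open('top0.pkl','rb'))
for nm,c,rois in [('scene',cs,[(245,190,273,226),(286,155,310,185)]),('top',ct,[(243,165,272,192),(164,181,190,206)])]:
    W=cloud(c)
    for r,lab in zip(rois,['up','turned']):
        u0,v0,u1,v1=r;p=W[v0:v1,u0:u1].reshape(-1,3)
        print(nm,lab,np.isnan(p[:,0]).mean(),np.nanmin(p,0).round(3),np.nanmax(p,0).round(3))
W=cloud(ct)
print('table z',[W[v,u].round(3) for u,v in [(300,200),(230,215),(210,330)]])
W=cloud(cs);print([W[v,u].round(3) for u,v in [(204,210),(207,273),(200,240)]])
def fit(Rd,roit,rois,x0,lab):
    P=[]
    for c,(u0,v0,u1,v1) in [(ct,roit),(cs,rois)]:
        Wc=cloud(c)[v0:v1,u0:u1].reshape(-1,3);col=c['pixels'][v0:v1,u0:u1].reshape(-1,3).astype(int)
        white=(col[:,0]-col[:,2]<50)&(col.sum(1)>330)
        ok=white&(Wc[:,2]>.035)&(np.linalg.norm(Wc-x0[:3],axis=1)<.06)
        P.append(Wc[ok])
    print(lab,[len(p) for p in P])
    for name,Ps in [('top',[P[0]]),('scene',[P[1]]),('both',P)]:
        Q=np.concatenate(Ps)
        def res(x): return sdf((Q-x[:3])@(Rz(x[3])@Rd))*1000
        s=least_squares(res,x0,loss='soft_l1',x_scale=[.01,.01,.01,.1])
        print(lab,name,s.x.round(4),np.abs(s.fun).mean().round(2))
    return s.x
for n,(u,v) in {'up':(255,180),'tu':(176,193)}.items(): print(n,cloud(ct)[v,u])
a=fit(Rup,(240,160,276,196),(240,184,278,230),[*cloud(ct)[180,255],.5],'up')
b=fit(Rdn,(160,178,194,208),(282,150,314,190),[*cloud(ct)[193,176],.2],'turned')
np.savez('fit.npz',a=a,b=b)
for c,roi,n in [(ct,(145,135,290,220),'t'),(cs,(220,140,350,260),'s')]:
    im=cv2.resize(c['pixels'][roi[1]:roi[3],roi[0]:roi[2],::-1],None,fx=5,fy=5,interpolation=cv2.INTER_CUBIC)
    for x,Rd in [(a,Rup),(b,Rdn)]:
        M=Rz(x[3])@Rd
        cor=np.array([[i,j,k] for i in(lo[0],hi[0]) for j in (lo[1],hi[1]) for k in (lo[2],hi[2],0)])
        q=(proj(c,cor@M.T+x[:3])-roi[:2]+.5)*5
        for k in range(12):
            cv2.circle(im,tuple(q[k].astype(int)),3,[(255,0,0),(0,0,255),(0,255,0)][k%3],-1)
    cv2.imwrite(f'pics/ov{n}.png',im)
E
```

```text
scene up 0.006944444444444444 [ 0.482  0.17  -0.003] [0.655 0.352 0.078]
scene turned 0.001388888888888889 [ 0.462  0.353 -0.004] [0.624 0.549 0.077]
top up 0.002554278416347382 [ 0.57   0.182 -0.004] [0.639 0.252 0.081]
top turned 0.006153846153846154 [ 0.54   0.374 -0.001] [0.598 0.446 0.081]
table z [array([0.551, 0.112, 0.001]), array([ 0.517,  0.285, -0.003]), array([ 0.243,  0.334, -0.001])]
[array([0.487, 0.17 , 0.015]), array([0.637, 0.036, 0.016]), array([ 0.542,  0.106, -0.001])]
up [0.59392613 0.22283203 0.07769642]
tu [0.56664285 0.40076757 0.07645086]
up [487, 651]
up top [0.605  0.2196 0.0508 0.4154] 0.78
up scene [0.6036 0.2189 0.0498 0.4163] 0.69
up both [0.6042 0.2192 0.0503 0.4118] 0.91
turned [431, 425]
turned top [0.5729 0.3984 0.0661 1.478 ] 5.68
turned scene [ 0.5798  0.4035  0.062  -0.1419] 4.69
turned both [ 0.5801  0.4041  0.0577 -0.1611] 5.71
```

Run:
```python
from h import *
cs=pickle.load(open('scene0.pkl','rb'));ct=pickle.load(open('top0.pkl','rb'))
P=[]
for c,(u0,v0,u1,v1) in [(ct,(160,178,194,208)),(cs,(282,150,314,190))]:
    Wc=cloud(c)[v0:v1,u0:u1].reshape(-1,3);col=c['pixels'][v0:v1,u0:u1].reshape(-1,3).astype(int)
    white=(col[:,0]-col[:,2]<50)&(col.sum(1)>330)
    ok=white&(Wc[:,2]>.035)&(np.linalg.norm(Wc-[.575,.405,.055],axis=1)<.045)
    P.append(Wc[ok])
best=None
for name,Ps in [('top',[P[0]]),('scene',[P[1]]),('both',P)]:
    Q=np.concatenate(Ps);L=[]
    for y0 in (0,.1,.2,.3,.4):
      for dx in (-.01,0,.01):
        def res(x): return sdf((Q-x[:3])@(Rz(x[3])@Rdn))*1000
        s=least_squares(res,[.565+dx,.402,.046,y0],loss='soft_l1',x_scale=[.01,.01,.01,.1]);L.append((s.cost,s))
    L.sort(key=lambda t:t[0]);s=L[0][1];print(name,len(Q),s.x.round(4),np.abs(s.fun).mean().round(2))
b=s.x;a=np.array([.6042,.2192,.0503,.4118])
np.savez('fit.npz',a=a,b=b)
for c,roi,n in [(ct,(145,135,290,220),'t'),(cs,(220,140,350,260),'s')]:
    im=cv2.resize(c['pixels'][roi[1]:roi[3],roi[0]:roi[2],::-1],None,fx=5,fy=5,interpolation=cv2.INTER_CUBIC)
    for x,Rd in [(a,Rup),(b,Rdn)]:
        M=Rz(x[3])@Rd
        cor=np.array([[i,j,k] for i in(lo[0],hi[0]) for j in (lo[1],hi[1]) for k in (lo[2],hi[2],0)])
        q=(proj(c,cor@M.T+x[:3])-roi[:2]+.5)*5
        for k in range(12):
            cv2.circle(im,tuple(q[k].astype(int)),3,[(255,0,0),(0,0,255),(0,255,0)][k%3],-1)
    cv2.imwrite(f'pics/ov{n}.png',im)
```

```text
top 431 [0.5649 0.4041 0.0463 0.1942] 0.78
scene 425 [0.5636 0.4027 0.0449 0.1958] 0.81
both 856 [0.5644 0.4028 0.0457 0.1892] 1.0
```

View pics/ovt.png

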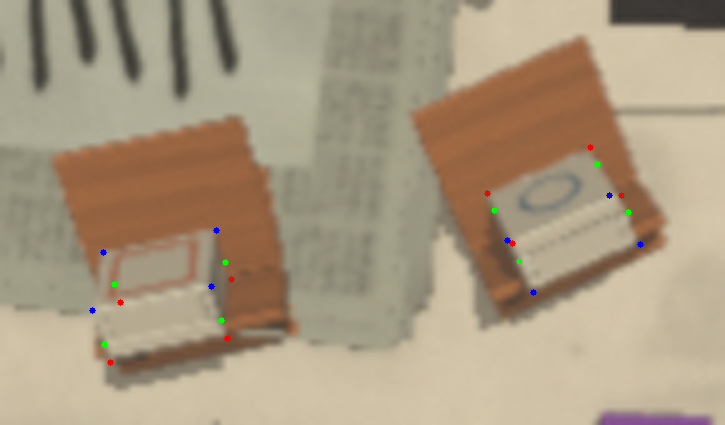

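View pics/ovs.png

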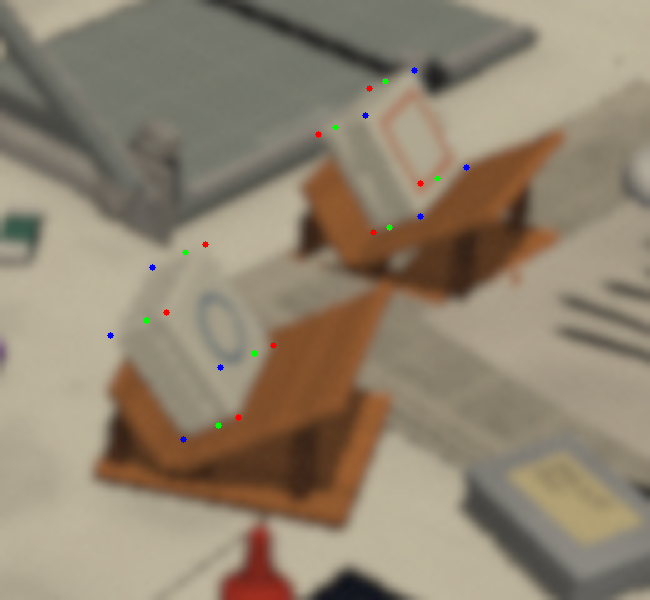

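Run:
```python
from h import *
cs=pickle.load(open('scene0.pkl','rb'));ct=pickle.load(open('top0.pkl','rb'))
W=cloud(ct);p=W[200:375,60:440].reshape(-1,3)
for z0,z1 in [(.03,.06),(.06,.1),(.1,.3)]:
    m=(p[:,2]>z0)&(p[:,2]<z1)&(p[:,0]>.15)
    q=p[m];
    if len(q): print(z0,len(q),q.min(0).round(3),q.max(0).round(3))
for v in range(225,350,12):
    r=W[v,195:225];i=np.nanargmax(r[:,2]);print(v,r[i].round(3))
W=cloud(cs);
for u,v in [(186,97),(200,113),(215,133),(230,152),(245,168)]:
    r=W[v-3:v+4,u-4:u+5].reshape(-1,3);r=r[r[:,2]>.02]; print(u,v,r[np.argmax(r[:,2])].round(3) if len(r) else None)
# targets
R0=R.from_rotvec([2.4546,1.9586,-.0028]);p0=np.array([.1496,.6575,.23])
a,b=np.load('fit.npz').values()
print(a,b)
Rp=np.stack([-(Rz(a[3])@ey)]+[None,None][:0]+[np.cross(Rz(a[3])@-w,-(Rz(a[3])@ey)),Rz(a[3])@-w],1)
dr=R0.inv()*R.from_matrix(Rp)
print('rot tool frame',dr.as_rotvec().round(3),np.linalg.det(Rp))
Rq=np.stack([Rz(b[3])@ey,np.cross(Rz(b[3])@-w,Rz(b[3])@ey),Rz(b[3])@-w],1)
print('pick->place',(R.from_matrix(Rp).inv()*R.from_matrix(Rq)).as_rotvec().round(3))
```

```text
0.03 12514 [ 0.284 -0.209  0.03 ] [0.552 0.526 0.06 ]
0.06 299 [0.368 0.311 0.06 ] [0.551 0.427 0.1  ]
0.1 527 [0.252 0.315 0.1  ] [0.383 0.337 0.183]
225 [0.494 0.324 0.045]
237 [0.466 0.309 0.051]
249 [0.44  0.322 0.065]
261 [0.415 0.324 0.081]
273 [0.391 0.327 0.098]
285 [0.368 0.317 0.111]
297 [0.346 0.33  0.125]
309 [0.326 0.321 0.143]
321 [0.306 0.327 0.158]
333 [0.287 0.328 0.17 ]
345 [0.267 0.326 0.181]
186 97 [0.262 0.329 0.182]
200 113 [0.313 0.327 0.154]
215 133 [0.358 0.326 0.114]
230 152 [0.412 0.323 0.081]
245 168 [0.48  0.326 0.058]
[0.6042 0.2192 0.0503 0.4118] [0.56437226 0.4028497  0.04567947 0.18915927]
rot tool frame [0.252 0.76  2.407] 0.9999999999999998
pick->place [-0.189 -0.    -2.953]
```

```bash
cat > plan.py <<'E'
from h import *
a,b=[np.array(v) for v in np.load('fit.npz').values()]
A=Rz(a[3]);B=Rz(b[3])
def mk(x,z): return np.stack([x,np.cross(z,x),z],1)
Rp=mk(-A@ey,A@-w); Rq=mk(B@ey,B@-w)
OFF=.0207
gp=a[:3]-.003*(A@f); Tp=gp+OFF*(A@-w)          # pick TCP
so=b[:3]+.028*(B@f)                             # stacked origin
Tq=so+.003*(B@f)+OFF*(B@-w)                     # place TCP (dish z now -f, base side = +f)
def delta(Pt,Rt):
    from workcell import bot
    s=bot.read_state();R0=R.from_rotvec(s['tcp_rot']).as_matrix();p=np.array(s['tool_pos'])
    print('t',s['time'],'q',np.round(s['q'],3),'p',p.round(4),'F',np.round(s['wrist_force'],1),'w',round(s['width'],3))
    print('target',Pt.round(4),'shift now-tool',(R0.T@(Pt-p)).round(4),'rotvec',R.from_matrix(R0.T@Rt).as_rotvec().round(4),'shift in target frame',(Rt.T@(Pt-p)).round(4))
E
python3 - <<'E'
from plan import *
print(Tp,Tq)
delta(Tp+A@w*.10+[0,0,.06],Rp)
E
```

```text
[0.61282845 0.22296867 0.03162282] [0.60097427 0.40985708 0.04650389]
t 0.1 q [ 1.31   0.265  1.605 -0.     1.274 -0.037] p [0.1496 0.6575 0.2301] F [-1.3 -0.1 -0.2] w 1.001
target [0.5603 0.2    0.1735] shift now-tool [-0.3548  0.5019  0.0572] rotvec [0.2521 0.76   2.4073] shift in target frame [ 0.5836 -0.1258  0.1571]
```

Emit:
arm_command([
  {"xyz":[-0.0177,0.025,0]},
  {"xyz":[-0.0177,0.025,0]},
  {"xyz":[-0.0177,0.025,0]},
  {"xyz":[-0.0177,0.025,0]},
  {"xyz":[-0.0177,0.025,0]},
  {"xyz":[-0.0177,0.025,0]},
  {"xyz":[-0.0177,0.025,0]},
  {"xyz":[-0.0177,0.025,0]},
  {"xyz":[-0.0177,0.025,0]},
  {"xyz":[-0.0177,0.025,0]},
])

```text
invalid input
```

Emit:
arm_command([
  {"xyz":[-0.0177,0.025,0]},
  {"xyz":[-0.0177,0.025,0]},
  {"xyz":[-0.0177,0.025,0]},
  {"xyz":[-0.0177,0.025,0]},
  {"xyz":[-0.0177,0.025,0]},
  {"xyz":[-0.0177,0.025,0]},
  {"xyz":[-0.0177,0.025,0]},
  {"xyz":[-0.0177,0.025,0]},
  {"xyz":[-0.0177,0.025,0]},
  {"xyz":[-0.0177,0.025,0]},
])

```text
invalid input
```

Emit:
arm_command([
  {"delta_rot":[0.014,0.042,0.134]},
  {"delta_rot":[0.014,0.042,0.134]},
  {"delta_rot":[0.014,0.042,0.134]},
  {"delta_rot":[0.014,0.042,0.134]},
  {"delta_rot":[0.014,0.042,0.134]},
  {"delta_rot":[0.014,0.042,0.134]},
  {"delta_rot":[0.014,0.042,0.134]},
  {"delta_rot":[0.014,0.042,0.134]},
  {"delta_rot":[0.014,0.042,0.134]},
])

```text
invalid input
```

Run:
```python
from plan import *
delta(Tp+A@w*.10+[0,0,.06],Rp)
```

```text
t 0.1 q [ 1.31   0.265  1.605 -0.     1.274 -0.037] p [0.1496 0.6575 0.2301] F [-1.3 -0.1 -0.2] w 1.001
target [0.5603 0.2    0.1735] shift now-tool [-0.3548  0.5019  0.0572] rotvec [0.2521 0.76   2.4073] shift in target frame [ 0.5836 -0.1258  0.1571]
```

Emit:
arm_command([
  {"xyz":[-0.0177,0.025,0],"delta_rot":[0,0,0],"gripper":0.085},
  {"xyz":[-0.0177,0.025,0],"delta_rot":[0,0,0],"gripper":0.085},
  {"xyz":[-0.0177,0.025,0],"delta_rot":[0,0,0],"gripper":0.085},
  {"xyz":[-0.0177,0.025,0],"delta_rot":[0,0,0],"gripper":0.085},
  {"xyz":[-0.0177,0.025,0],"delta_rot":[0,0,0],"gripper":0.085},
])

```text
time: 0.6
tool_pos: [0.2525, 0.5428, 0.2306]
tcp_rot: [2.455, 1.96, -0.002]
wrist_force: [-0.2, 0.9, 0.4]
width: 0.998
```

Emit:
arm_command([
  {"xyz":[-0.0177,0.025,0],"delta_rot":[0,0,0],"gripper":0.085},
  {"xyz":[-0.0177,0.025,0],"delta_rot":[0,0,0],"gripper":0.085},
  {"xyz":[-0.0177,0.025,0],"delta_rot":[0,0,0],"gripper":0.085},
  {"xyz":[-0.0177,0.025,0],"delta_rot":[0,0,0],"gripper":0.085},
  {"xyz":[-0.0177,0.025,0],"delta_rot":[0,0,0],"gripper":0.085},
  {"xyz":[-0.0177,0.025,0],"delta_rot":[0,0,0],"gripper":0.085},
  {"xyz":[-0.0177,0.025,0],"delta_rot":[0,0,0],"gripper":0.085},
  {"xyz":[-0.0177,0.025,0],"delta_rot":[0,0,0],"gripper":0.085},
  {"xyz":[-0.0177,0.025,0],"delta_rot":[0,0,0],"gripper":0.085},
  {"xyz":[-0.0177,0.025,0],"delta_rot":[0,0,0],"gripper":0.085},
])

```text
time: 1.6
tool_pos: [0.4569, 0.3148, 0.2308]
tcp_rot: [-2.456, -1.959, 0.001]
wrist_force: [0.8, -0.1, -0.6]
width: 0.997
```

Emit:
arm_command([
  {"xyz":[-0.0177,0.025,0],"delta_rot":[0,0,0],"gripper":0.085},
  {"xyz":[-0.0177,0.025,0],"delta_rot":[0,0,0],"gripper":0.085},
  {"xyz":[-0.0177,0.025,0],"delta_rot":[0,0,0],"gripper":0.085},
  {"xyz":[-0.0177,0.025,0],"delta_rot":[0,0,0],"gripper":0.085},
  {"xyz":[-0.0177,0.025,0],"delta_rot":[0,0,0],"gripper":0.085},
])

```text
time: 2.1
tool_pos: [0.5591, 0.2009, 0.2307]
tcp_rot: [-2.455, -1.959, 0.001]
wrist_force: [-0.1, 0.6, 0.5]
width: 0.997
```

Emit:
arm_command([
  {"xyz":[0,0,0],"delta_rot":[0.014,0.042,0.134],"gripper":0.085},
  {"xyz":[0,0,0],"delta_rot":[0.014,0.042,0.134],"gripper":0.085},
  {"xyz":[0,0,0],"delta_rot":[0.014,0.042,0.134],"gripper":0.085},
  {"xyz":[0,0,0],"delta_rot":[0.014,0.042,0.134],"gripper":0.085},
  {"xyz":[0,0,0],"delta_rot":[0.014,0.042,0.134],"gripper":0.085},
  {"xyz":[0,0,0],"delta_rot":[0.014,0.042,0.134],"gripper":0.085},
  {"xyz":[0,0,0],"delta_rot":[0.014,0.042,0.134],"gripper":0.085},
  {"xyz":[0,0,0],"delta_rot":[0.014,0.042,0.134],"gripper":0.085},
  {"xyz":[0,0,0],"delta_rot":[0.014,0.042,0.134],"gripper":0.085},
])

```text
time: 3.0
tool_pos: [0.5585, 0.2017, 0.2307]
tcp_rot: [-2.807, -0.168, -0.289]
wrist_force: [-0.0, 0.2, 0.1]
width: 0.995
```

Run:
```python
from plan import *
delta(Tp+A@w*.10+[0,0,.06],Rp)
```

```text
t 3.0 q [ 0.131 -0.044  1.991  0.357  0.993 -0.154] p [0.5585 0.2017 0.2307] F [-0.   0.2  0.1] w 0.995
target [0.5603 0.2    0.1735] shift now-tool [-0.0108  0.0187  0.053 ] rotvec [0.1267 0.3794 1.195 ] shift in target frame [0.0022 0.032  0.0474]
```

Emit:
arm_command([
  {"xyz":[0,0,0],"delta_rot":[0.014,0.042,0.133],"gripper":0.085},
  {"xyz":[0,0,0],"delta_rot":[0.014,0.042,0.133],"gripper":0.085},
  {"xyz":[0,0,0],"delta_rot":[0.014,0.042,0.133],"gripper":0.085},
  {"xyz":[0,0,0],"delta_rot":[0.014,0.042,0.133],"gripper":0.085},
  {"xyz":[0,0,0],"delta_rot":[0.014,0.042,0.133],"gripper":0.085},
  {"xyz":[0,0,0],"delta_rot":[0.014,0.042,0.133],"gripper":0.085},
  {"xyz":[0,0,0],"delta_rot":[0.014,0.042,0.133],"gripper":0.085},
  {"xyz":[0,0,0],"delta_rot":[0.014,0.042,0.133],"gripper":0.085},
  {"xyz":[0,0,0],"delta_rot":[0.014,0.042,0.133],"gripper":0.085},
  {"xyz":[0,0,0],"delta_rot":[0,0,0],"gripper":0.085},
])

```text
time: 4.0
tool_pos: [0.5572, 0.2025, 0.23]
tcp_rot: [-2.185, 1.405, -0.444]
wrist_force: [0.5, -0.1, 0.0]
width: 0.997
```

Run:
```python
from plan import *
delta(Tp+A@w*.06,Rp)
from workcell import read_camera
c=read_camera('wrist');pickle.dump(c,open('w1.pkl','wb'));cv2.imwrite('pics/w1.png',c['pixels'][:,:,::-1])
```

```text
t 4.0 q [ 0.249 -0.239  2.232  0.187  0.556  1.263] p [0.5572 0.2025 0.23  ] F [ 0.5 -0.1  0. ] w 0.997
target [0.5813 0.2092 0.0808] shift now-tool [0.0033 0.0648 0.1367] rotvec [0.0042 0.0057 0.0145] shift in target frame [0.0035 0.0653 0.1364]
```

View pics/w1.png

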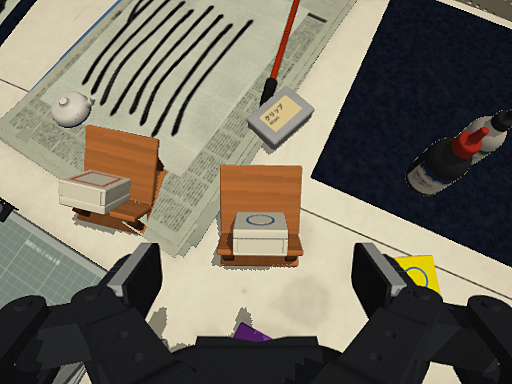

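```bash
cat > wfit.py <<'E'
from h import *
def wfit(c,Rd,x0,rad=.045,show=''):
    W=cloud(c).reshape(-1,3);col=c['pixels'].reshape(-1,3).astype(int)
    x0=np.array(x0,float)
    ok=((col[:,0]-col[:,2])<60)&(col.sum(1)>300)&(W[:,2]>.03)&(np.linalg.norm(W-x0[:3],axis=1)<rad)
    Q=W[ok];L=[]
    for dy in (-.15,0,.15):
        def res(x): return sdf((Q-x[:3])@(Rz(x[3])@Rd))*1000
        s=least_squares(res,x0+[0,0,0,dy],loss='soft_l1',x_scale=[.01,.01,.01,.1]);L.append((s.cost,s))
    L.sort(key=lambda t:t[0]);s=L[0][1];print(show,len(Q),s.x.round(4),np.abs(s.fun).mean().round(2));return s.x
E
python3 - <<'E'
from wfit import *
c=pickle.load(open('w1.pkl','rb'))
a,b=np.load('fit.npz').values()
a2=wfit(c,Rup,a,show='up');b2=wfit(c,Rdn,b,show='turned')
im=c['pixels'][140:300,40:320,::-1];im=cv2.resize(im,None,fx=2.8,fy=2.8,interpolation=cv2.INTER_CUBIC)
for x,Rd in [(a2,Rup),(b2,Rdn)]:
    M=Rz(x[3])@Rd
    cor=np.array([[i,j,k] for i in(lo[0],hi[0]) for j in (lo[1],hi[1]) for k in (lo[2],hi[2],0)])
    q=(proj(c,cor@M.T+x[:3])-[40,140]+.5)*2.8
    for k in range(12): cv2.circle(im,tuple(q[k].astype(int)),3,[(255,0,0),(0,0,255),(0,255,0)][k%3],-1)
cv2.imwrite('pics/w1o.png',im)
E
```

```text
up 2262 [0.6041 0.2206 0.0505 0.4143] 0.45
turned 1809 [0.5642 0.4038 0.0457 0.2082] 0.46
```

View pics/w1o.png

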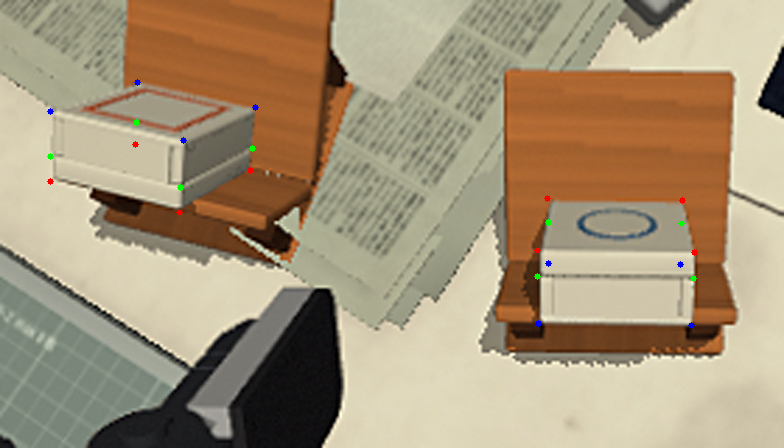

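Run:
```python
import numpy as np
np.savez('fit.npz',a=[.6041,.2206,.0505,.4143],b=[.5642,.4038,.0457,.206])
from plan import *
delta(Tp+A@w*.06,Rp)
```

```text
t 4.05 q [ 0.248 -0.238  2.231  0.189  0.557  1.256] p [0.5577 0.2025 0.2304] F [-0.5 -0.2 -0.3] w 0.996
target [0.5812 0.2105 0.081 ] shift now-tool [0.0017 0.065  0.1369] rotvec [0.0039 0.0049 0.0163] shift in target frame [0.0021 0.0655 0.1366]
```

Emit:
arm_command([
  {"xyz":[0,0,0],"delta_rot":[0.004,0.005,0.016],"gripper":0.085},
  {"xyz":[0.0003,0.0109,0.0228],"delta_rot":[0,0,0],"gripper":0.085},
  {"xyz":[0.0003,0.0109,0.0228],"delta_rot":[0,0,0],"gripper":0.085},
  {"xyz":[0.0003,0.0109,0.0228],"delta_rot":[0,0,0],"gripper":0.085},
  {"xyz":[0.0003,0.0109,0.0228],"delta_rot":[0,0,0],"gripper":0.085},
  {"xyz":[0.0003,0.0109,0.0228],"delta_rot":[0,0,0],"gripper":0.085},
  {"xyz":[0.0003,0.0109,0.0228],"delta_rot":[0,0,0],"gripper":0.085},
  {"xyz":[0,0,0],"delta_rot":[0,0,0],"gripper":0.085},
])

```text
time: 4.85
tool_pos: [0.5799, 0.2094, 0.0769]
tcp_rot: [-2.174, 1.427, -0.442]
wrist_force: [0.0, 0.1, -0.7]
width: 0.993
```

Run:
```python
from plan import *
delta(Tp,Rp)
```

```text
t 4.85 q [0.256 0.037 2.317 0.445 0.209 1.008] p [0.5799 0.2094 0.0769] F [ 0.   0.1 -0.7] w 0.993
target [0.6127 0.2244 0.0318] shift now-tool [-0.0006 -0.004   0.0575] rotvec [ 0.0065 -0.0004 -0.005 ] shift in target frame [-0.0005 -0.0037  0.0576]
```

Emit:
arm_command([
  {"xyz":[0,-0.004,0],"delta_rot":[0.006,0,-0.005],"gripper":0.085},
  {"xyz":[0,0,0.005],"delta_rot":[0,0,0],"gripper":0.085},
  {"xyz":[0,0,0.005],"delta_rot":[0,0,0],"gripper":0.085},
  {"xyz":[0,0,0.005],"delta_rot":[0,0,0],"gripper":0.085},
  {"xyz":[0,0,0.005],"delta_rot":[0,0,0],"gripper":0.085},
  {"xyz":[0,0,0.005],"delta_rot":[0,0,0],"gripper":0.085},
  {"xyz":[0,0,0.005],"delta_rot":[0,0,0],"gripper":0.085},
  {"xyz":[0,0,0],"delta_rot":[0,0,0],"gripper":0.085},
])

```text
time: 5.65
tool_pos: [0.6012, 0.2188, 0.0586]
tcp_rot: [-2.168, 1.415, -0.453]
wrist_force: [0.6, 0.0, 0.1]
width: 0.993
```

Run:
```python
from plan import *
delta(Tp,Rp)
```

```text
t 5.65 q [0.263 0.112 2.288 0.587 0.155 0.866] p [0.6012 0.2188 0.0586] F [0.6 0.  0.1] w 0.993
target [0.6127 0.2244 0.0318] shift now-tool [-0.0005  0.0051  0.0292] rotvec [-0.0064 -0.0013  0.0003] shift in target frame [-0.0005  0.0049  0.0293]
```

Emit:
arm_command([
  {"xyz":[0,0,0],"delta_rot":[0,0,0],"gripper":0.085},
  {"xyz":[0,0,0],"delta_rot":[0,0,0],"gripper":0.085},
])

```text
time: 5.85
tool_pos: [0.6013, 0.2187, 0.0595]
tcp_rot: [-2.167, 1.414, -0.454]
wrist_force: [-0.7, 0.4, -0.7]
width: 0.995
```

Run:
```python
from plan import *
delta(Tp,Rp)
```

```text
t 5.85 q [0.263 0.11  2.289 0.586 0.156 0.867] p [0.6013 0.2187 0.0595] F [-0.7  0.4 -0.7] w 0.995
target [0.6127 0.2244 0.0318] shift now-tool [-0.0006  0.0057  0.0299] rotvec [-0.0075 -0.0016  0.0005] shift in target frame [-0.0006  0.0055  0.0299]
```

Emit:
arm_command([
  {"xyz":[-0.0005,0.0055,0],"delta_rot":[-0.007,-0.001,0],"gripper":0.085},
  {"xyz":[0,0,0.005],"delta_rot":[0,0,0],"gripper":0.085},
  {"xyz":[0,0,0.005],"delta_rot":[0,0,0],"gripper":0.085},
  {"xyz":[0,0,0.005],"delta_rot":[0,0,0],"gripper":0.085},
  {"xyz":[0,0,0.005],"delta_rot":[0,0,0],"gripper":0.085},
  {"xyz":[0,0,0],"delta_rot":[0,0,0],"gripper":0.085},
  {"xyz":[0,0,0],"delta_rot":[0,0,0],"gripper":0.085},
  {"xyz":[0,0,0],"delta_rot":[0,0,0],"gripper":0.085},
])

```text
time: 6.65
tool_pos: [0.6076, 0.222, 0.04]
tcp_rot: [-2.172, 1.417, -0.448]
wrist_force: [0.3, -0.8, -0.4]
width: 0.995
```

Run:
```python
from plan import *
delta(Tp,Rp)
```

```text
t 6.65 q [0.267 0.16  2.277 0.713 0.129 0.74 ] p [0.6076 0.222  0.04  ] F [ 0.3 -0.8 -0.4] w 0.995
target [0.6127 0.2244 0.0318] shift now-tool [-0.0001  0.0001  0.01  ] rotvec [-0.0006 -0.0006  0.0005] shift in target frame [-0.0001  0.0001  0.01  ]
```

Well aligned; last 10 mm, then close gently at first.

Emit:
arm_command([
  {"xyz":[0,0,0.005],"delta_rot":[0,0,0],"gripper":0.085},
  {"xyz":[0,0,0.005],"delta_rot":[0,0,0],"gripper":0.085},
  {"xyz":[0,0,0],"delta_rot":[0,0,0],"gripper":0.085},
  {"xyz":[0,0,0],"delta_rot":[0,0,0],"gripper":0.085},
  {"xyz":[0,0,0],"delta_rot":[0,0,0],"gripper":0.065},
  {"xyz":[0,0,0],"delta_rot":[0,0,0],"gripper":0.065},
  {"xyz":[0,0,0],"delta_rot":[0,0,0],"gripper":0.065},
  {"xyz":[0,0,0],"delta_rot":[0,0,0],"gripper":0.065},
], force=30)

```text
time: 7.45
tool_pos: [0.6129, 0.2243, 0.0319]
tcp_rot: [-2.172, 1.417, -0.448]
wrist_force: [0.3, -0.0, -0.4]
width: 0.766
```

Run:
```python
from plan import *
delta(Tp,Rp)
from workcell import read_camera
ims=[read_camera(n)['pixels'][:,:,::-1] for n in ('wrist','scene')]
cv2.imwrite('pics/w2.png',ims[0]);cv2.imwrite('pics/s2.png',cv2.resize(ims[1][130:270,200:360],None,fx=4,fy=4,interpolation=cv2.INTER_CUBIC))
```

```text
t 7.45 q [0.269 0.186 2.268 0.799 0.116 0.655] p [0.6129 0.2243 0.0319] F [ 0.3 -0.  -0.4] w 0.766
target [0.6127 0.2244 0.0318] shift now-tool [-0.0001  0.0002  0.    ] rotvec [-0.0008 -0.0006  0.0005] shift in target frame [-0.0001  0.0002  0.    ]
```

View pics/w2.png

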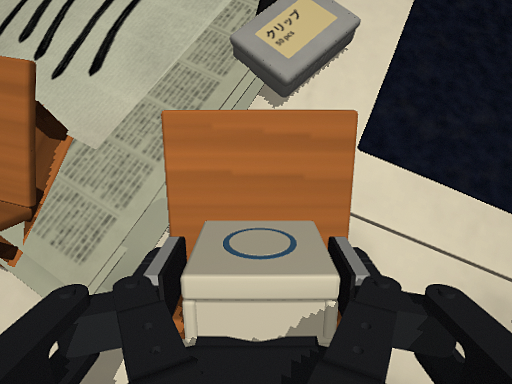

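View pics/s2.png

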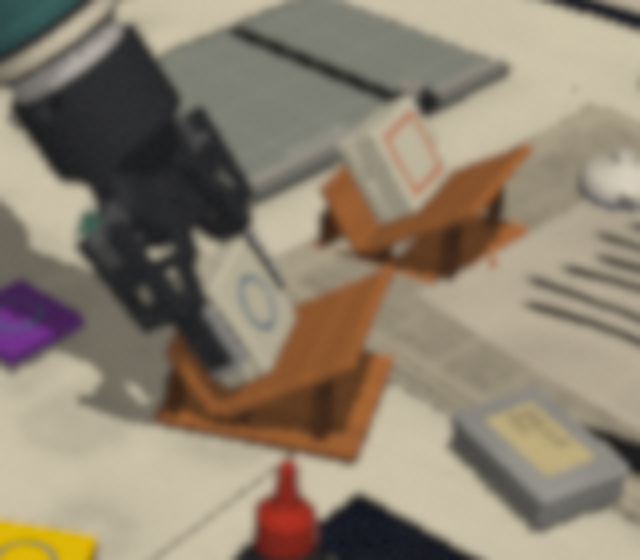

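Emit:
arm_command([
  {"xyz":[0,0,0],"delta_rot":[0,0,0],"gripper":0.058},
  {"xyz":[0,0,0],"delta_rot":[0,0,0],"gripper":0.054},
  {"xyz":[0,0,0],"delta_rot":[0,0,0],"gripper":0.05},
  {"xyz":[0,0,0],"delta_rot":[0,0,0],"gripper":0.045},
  {"xyz":[0,0,0],"delta_rot":[0,0,0],"gripper":0.045},
  {"xyz":[0,0,0],"delta_rot":[0,0,0],"gripper":0.045},
], force=40)

```text
time: 8.15
tool_pos: [0.613, 0.2241, 0.032]
tcp_rot: [-2.172, 1.418, -0.449]
wrist_force: [-2.8, -4.3, 5.0]
width: 0.627
```

Emit:
arm_command([
  {"xyz":[0,0,0],"delta_rot":[0,0,0],"gripper":0.045},
  {"xyz":[0,0,0],"delta_rot":[0,0,0],"gripper":0.045},
  {"xyz":[0,0,0],"delta_rot":[0,0,0],"gripper":0.045},
], force=80)

```text
time: 8.45
tool_pos: [0.6129, 0.2241, 0.0321]
tcp_rot: [-2.172, 1.417, -0.449]
wrist_force: [-5.2, -5.1, 6.7]
width: 0.626
```

Run:
```python
from plan import *
delta(Tp,Rp)
from workcell import read_camera
ims=[read_camera(n)['pixels'][:,:,::-1] for n in ('wrist','scene')]
cv2.imwrite('pics/w3.png',ims[0])
```

```text
t 8.45 q [0.268 0.185 2.268 0.799 0.116 0.655] p [0.6129 0.2241 0.0321] F [-5.2 -5.1  6.7] w 0.626
target [0.6127 0.2244 0.0318] shift now-tool [-0.0004  0.0002  0.0002] rotvec [-0.001  -0.0009  0.0004] shift in target frame [-0.0004  0.0002  0.0002]
```

View pics/w3.png

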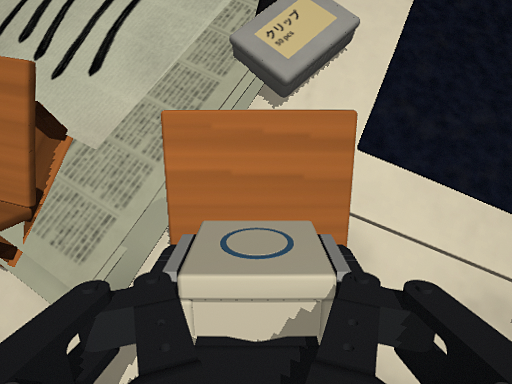

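```bash
cat > kin.py <<'E'
from plan import *
D=[([1.3101,.2647,1.6054,0,1.2737,-.0369],[.1496,.6575,.23]),
([.131,-.044,1.991,.357,.993,-.154],[.5585,.2017,.2307]),
([.249,-.239,2.232,.187,.556,1.263],[.5572,.2025,.23]),
([.248,-.238,2.231,.189,.557,1.256],[.5577,.2025,.2304]),
([.263,.110,2.289,.586,.156,.867],[.6013,.2187,.0595]),
([.267,.160,2.277,.713,.129,.74],[.6076,.222,.04]),
([.269,.186,2.268,.799,.116,.655],[.6129,.2243,.0319])]
def Ry(t): return R.from_euler('y',t).as_matrix()
def fk(q,L):
    a0,h,L1,e,L2,L3=L
    M=Rz(q[0]);p=M@np.array([a0,0,h])
    M=M@Ry(q[1]);p=p+M@[0,0,L1]
    M=M@Ry(q[2]);p=p+M@[e,0,L2]
    M=M@Rz(SG[0]*q[3])@Ry(q[4]);p=p+M@[0,0,L3]
    M=M@Rz(SG[1]*q[5])
    return p,M
SG=[1,1]
E
cat > runk.py <<'E'
import kin
from kin import *
rots={0:[2.4546,1.9586,-.0028],2:[-2.185,1.405,-.444],6:[-2.172,1.417,-.448]}
for sg in [(1,1),(-1,1),(1,-1),(-1,-1)]:
    kin.SG[:]=sg
    def res(L): return np.concatenate([(fk(q,L)[0]-p)*1000 for q,p in D])
    s=least_squares(res,[0,.3,.4,0,.4,.25]);print(sg,s.x.round(4),np.abs(s.fun).max().round(1))
    for i in rots: print(i,R.from_matrix(fk(D[i][0],s.x)[1].T@R.from_rotvec(rots[i]).as_matrix()).as_rotvec().round(3))
E
python3 runk.py
```

```text
(1, 1) [-0.0853  0.3532  0.6285  0.0797  0.6532  0.4705] 25.3
0 [-0.     0.    -3.142]
2 [-0.000e+00  1.000e-03 -3.142e+00]
6 [-0.000e+00 -1.000e-03 -3.141e+00]
(-1, 1) [ 0.4921 -0.3363 -0.1563 -0.4498  0.0643 -0.3606] 67.1
0 [-0.     0.    -3.142]
2 [-0.268 -0.084 -2.81 ]
6 [-0.112 -0.146 -1.546]
(1, -1) [-0.0853  0.3532  0.6285  0.0797  0.6532  0.4705] 25.3
0 [ 0.    -0.     3.068]
2 [-0.001  0.    -0.616]
6 [ 0.    -0.    -1.831]
(-1, -1) [ 0.4921 -0.3363 -0.1563 -0.4498  0.0643 -0.3606] 67.1
0 [ 0.    -0.     3.068]
2 [-0.001 -0.197 -0.296]
6 [ 0.    -0.167 -0.239]
```

```bash
cat >> kin.py <<'E'
def fk(q,L):
    a0,h,L1,e,L2,L3,d,b=L
    M=Rz(q[0]);p=M@np.array([a0,b,h])
    M=M@Ry(q[1]);p=p+M@[0,0,L1]
    M=M@Ry(q[2]);p=p+M@[e,0,L2]
    M=M@Rz(q[3])@Ry(q[4]);p=p+M@[d,0,L3]
    M=M@Rz(q[5]+np.pi)
    return p,M
lb=[-2.63,-.94,.31,-1.31,0,-2.55];ub=[2.63,2.18,2.57,4.45,2.66,2.55]
def ik(P,Rt,L,q0):
    def res(q):
        p,M=fk(q,L);return np.concatenate([(p-P)*10,R.from_matrix(M.T@Rt).as_rotvec()])
    s=least_squares(res,np.clip(q0,np.array(lb)+1e-3,np.array(ub)-1e-3),bounds=(lb,ub),xtol=1e-12,ftol=1e-12)
    return s.x,np.abs(s.fun).max()
E
cat > runk.py <<'E'
from kin import *
def res(L): return np.concatenate([(fk(q,L)[0]-p)*1000 for q,p in D]+[(L-np.array([.0,.3,.4,0,.4,.25,0,0]))*.1])
s=least_squares(res,[0,.3,.4,0,.4,.25,.05,0]);print(s.x.round(4),np.abs(s.fun).max().round(2));L=s.x
np.save('L.npy',L)
for nm,up,fo in [('place',0,0),('up30',.03,0),('up60',.06,0),('up120',.12,0),('up120h',.12,.04)]:
    best=min((ik(Tq+B@w*up+[0,0,fo],Rq,L,q0) for q0 in ([.55,.1,2.1,-.3,.4,-1.2],[.5,.1,2.1,-1,.3,-.5],[.5,.1,2.1,2,.3,-2.4])),key=lambda t:t[1])
    print(nm,best[0].round(3),best[1].round(5))
E
python3 runk.py
```

```text
[-3.000e-04  2.513e-01  5.126e-01  1.400e-03  5.663e-01  3.479e-01
 -2.000e-04  2.490e-02] 0.49
place [ 0.695  0.31   2.063 -0.919  0.346 -0.27 ] 0.0
up30 [ 0.71   0.248  2.086 -0.846  0.379 -0.337] 0.0
up60 [ 0.726  0.186  2.105 -0.781  0.417 -0.396] 0.0
up120 [ 0.761  0.064  2.133 -0.675  0.505 -0.49 ] 0.0
up120h [ 0.761  0.013  2.101 -0.593  0.572 -0.585] 0.0
```

Emit:
arm_command([
  {"xyz":[0,-0.0005,-0.004],"delta_rot":[0,0,0],"gripper":0.045},
  {"xyz":[0,-0.001,-0.006],"delta_rot":[0,0,0],"gripper":0.045},
  {"xyz":[0,-0.001,-0.008],"delta_rot":[0,0,0],"gripper":0.045},
  {"xyz":[0,0,-0.01],"delta_rot":[0,0,0],"gripper":0.045},
  {"xyz":[0,0,-0.01],"delta_rot":[0,0,0],"gripper":0.045},
  {"xyz":[0,0,-0.012],"delta_rot":[0,0,0],"gripper":0.045},
  {"xyz":[0,0,-0.015],"delta_rot":[0,0,0],"gripper":0.045},
  {"xyz":[0,0,-0.015],"delta_rot":[0,0,0],"gripper":0.045},
  {"xyz":[0,0,-0.015],"delta_rot":[0,0,0],"gripper":0.045},
  {"xyz":[0,0,-0.015],"delta_rot":[0,0,0],"gripper":0.045},
  {"xyz":[0,0,-0.015],"delta_rot":[0,0,0],"gripper":0.045},
  {"xyz":[0,0,-0.01],"delta_rot":[0,0,0],"gripper":0.045},
])

```text
time: 9.75
tool_pos: [0.5429, 0.194, 0.1438]
tcp_rot: [-2.173, 1.417, -0.447]
wrist_force: [0.1, -0.4, -0.4]
width: 0.627
```

Emit:
arm_command([
  {"xyz":[0,0,-0.01],"delta_rot":[0,0,0],"gripper":0.045},
  {"xyz":[0,-0.02,-0.02],"delta_rot":[0,0,0],"gripper":0.045},
  {"xyz":[0,-0.02,-0.02],"delta_rot":[0,0,0],"gripper":0.045},
  {"xyz":[0,-0.01,-0.01],"delta_rot":[0,0,0],"gripper":0.045},
  {"xyz":[0,0,0],"delta_rot":[0,0,0],"gripper":0.045},
  {"xyz":[0,0,0],"delta_rot":[0,0,0],"gripper":0.045},
])

```text
time: 10.35
tool_pos: [0.5489, 0.1966, 0.2204]
tcp_rot: [-2.174, 1.418, -0.447]
wrist_force: [-0.3, -0.7, -2.2]
width: 0.624
```

Run:
```python
from plan import *
delta(Tq+B@w*.12+[0,0,.04],Rq)
from workcell import read_camera
cv2.imwrite('pics/w4.png',read_camera('wrist')['pixels'][:,:,::-1])
```

```text
t 10.35 q [ 0.243 -0.252  2.263  0.192  0.537  1.264] p [0.5489 0.1966 0.2204] F [-0.3 -0.7 -2.2] w 0.624
target [0.5333 0.3973 0.1848] shift now-tool [-0.19   -0.0342  0.0672] rotvec [-1.7750e-01  1.8000e-03 -2.9652e+00] shift in target frame [0.1997 0.0007 0.0439]
```

View pics/w4.png

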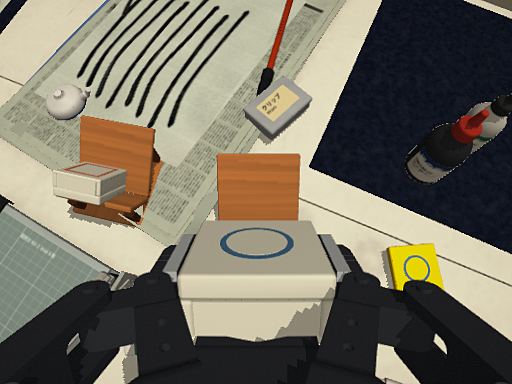

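Emit:
arm_command([
  {"xyz":[0,0,0],"delta_rot":[-0.004,0,-0.07],"gripper":0.045},
  {"xyz":[0,0,0],"delta_rot":[-0.0085,0,-0.14],"gripper":0.045},
  {"xyz":[0,0,0],"delta_rot":[-0.0085,0,-0.14],"gripper":0.045},
  {"xyz":[0,0,0],"delta_rot":[-0.0085,0,-0.14],"gripper":0.045},
  {"xyz":[0,0,0],"delta_rot":[-0.0085,0,-0.14],"gripper":0.045},
  {"xyz":[0,0,0],"delta_rot":[-0.0085,0,-0.14],"gripper":0.045},
  {"xyz":[0,0,0],"delta_rot":[-0.0085,0,-0.14],"gripper":0.045},
  {"xyz":[0,0,0],"delta_rot":[-0.0085,0,-0.14],"gripper":0.045},
  {"xyz":[0,0,0],"delta_rot":[-0.0085,0,-0.14],"gripper":0.045},
  {"xyz":[0,0,0],"delta_rot":[-0.0085,0,-0.14],"gripper":0.045},
  {"xyz":[0,0,0],"delta_rot":[-0.0085,0,-0.14],"gripper":0.045},
])

```text
time: 11.5
tool_pos: [0.5481, 0.1962, 0.2184]
tcp_rot: [-2.911, -0.445, -0.819]
wrist_force: [0.3, -0.5, -0.5]
width: 0.622
```

Emit:
arm_command([
  {"xyz":[0,0,0],"delta_rot":[-0.0085,0,-0.14],"gripper":0.045},
  {"xyz":[0,0,0],"delta_rot":[-0.0085,0,-0.14],"gripper":0.045},
  {"xyz":[0,0,0],"delta_rot":[-0.0085,0,-0.14],"gripper":0.045},
  {"xyz":[0,0,0],"delta_rot":[-0.0085,0,-0.14],"gripper":0.045},
  {"xyz":[0,0,0],"delta_rot":[-0.0085,0,-0.14],"gripper":0.045},
  {"xyz":[0,0,0],"delta_rot":[-0.0085,0,-0.14],"gripper":0.045},
  {"xyz":[0,0,0],"delta_rot":[-0.0085,0,-0.14],"gripper":0.045},
  {"xyz":[0,0,0],"delta_rot":[-0.0085,0,-0.14],"gripper":0.045},
  {"xyz":[0,0,0],"delta_rot":[-0.0085,0,-0.14],"gripper":0.045},
  {"xyz":[0,0,0],"delta_rot":[-0.0085,0,-0.14],"gripper":0.045},
  {"xyz":[0,0,0],"delta_rot":[-0.005,0,-0.095],"gripper":0.045},
  {"xyz":[0,0,0],"delta_rot":[0,0,0],"gripper":0.045},
])

```text
time: 12.7
tool_pos: [0.548, 0.1961, 0.2183]
tcp_rot: [1.693, 2.082, 0.649]
wrist_force: [0.8, 0.4, -1.6]
width: 0.622
```

Emit:
arm_command([
  {"xyz":[0,0,0],"delta_rot":[0,0,0],"gripper":0.045},
])

```text
time: 12.8
tool_pos: [0.5486, 0.1964, 0.2195]
tcp_rot: [1.695, 2.079, 0.652]
wrist_force: [-0.1, -0.6, -1.5]
width: 0.627
```

Run:
```python
from plan import *
delta(Tq+B@w*.12+B@f*.01+[0,0,.04],Rq)
```

```text
t 12.8 q [ 0.352 -0.246  2.259 -0.168  0.532 -1.303] p [0.5486 0.1964 0.2195] F [-0.1 -0.6 -1.5] w 0.627
target [0.5413 0.399  0.1906] shift now-tool [0.2    0.0111 0.0429] rotvec [-0.003   0.0021 -0.0024] shift in target frame [0.1999 0.0115 0.0434]
```

Emit:
arm_command([
  {"xyz":[0.01,0.001,0],"delta_rot":[-0.003,0.002,-0.002],"gripper":0.045},
  {"xyz":[0.02,0.001,0],"delta_rot":[0,0,0],"gripper":0.045},
  {"xyz":[0.02,0.001,0.003],"delta_rot":[0,0,0],"gripper":0.045},
  {"xyz":[0.02,0.001,0.005],"delta_rot":[0,0,0],"gripper":0.045},
  {"xyz":[0.02,0.001,0.005],"delta_rot":[0,0,0],"gripper":0.045},
  {"xyz":[0.025,0.001,0.005],"delta_rot":[0,0,0],"gripper":0.045},
  {"xyz":[0.025,0.001,0.005],"delta_rot":[0,0,0],"gripper":0.045},
  {"xyz":[0.025,0.001,0.007],"delta_rot":[0,0,0],"gripper":0.045},
  {"xyz":[0.025,0.001,0.007],"delta_rot":[0,0,0],"gripper":0.045},
  {"xyz":[0.01,0.002,0.006],"delta_rot":[0,0,0],"gripper":0.045},
  {"xyz":[0,0,0],"delta_rot":[0,0,0],"gripper":0.045},
  {"xyz":[0,0,0],"delta_rot":[0,0,0],"gripper":0.045},
])

```text
time: 14.0
tool_pos: [0.5413, 0.3986, 0.1917]
tcp_rot: [1.688, 2.08, 0.656]
wrist_force: [-0.2, -0.1, -1.4]
width: 0.621
```

Emit:
arm_command([
  {"xyz":[0,0,0],"delta_rot":[0,0,0],"gripper":0.045},
])

```text
time: 14.1
tool_pos: [0.5416, 0.3982, 0.1924]
tcp_rot: [1.688, 2.079, 0.658]
wrist_force: [0.4, -0.2, -1.1]
width: 0.624
```

Run:
```python
from plan import *
from wfit import *
delta(Tq+B@w*.06+B@f*.006,Rq)
from workcell import read_camera
for n in ('wrist','scene','top'):
    c=read_camera(n);pickle.dump(c,open(n+'5.pkl','wb'));cv2.imwrite(f'pics/{n}5.png',c['pixels'][:,:,::-1])
    try: wfit(c,Rdn,b,show='turned '+n)
    except Exception as e: print(e)
```

```text
t 14.1 q [ 0.752  0.017  2.083 -0.58   0.579 -0.608] p [0.5416 0.3982 0.1924] F [ 0.4 -0.2 -1.1] w 0.624
target [0.5718 0.4054 0.0991] shift now-tool [ 0.001  -0.0283  0.0942] rotvec [0.0028 0.0009 0.0007] shift in target frame [ 0.0009 -0.0281  0.0942]
turned wrist 2695 [0.5652 0.4044 0.0463 0.1982] 0.61
turned scene 510 [0.5636 0.4023 0.045  0.2082] 0.9
turned top 278 [0.5651 0.4035 0.0463 0.198 ] 0.65
```

View pics/wrist5.png

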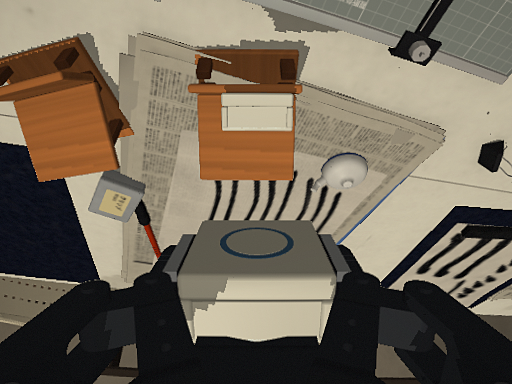

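View pics/scene5.png

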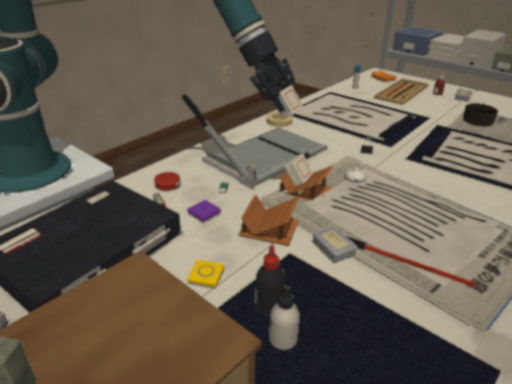

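Run:
```python
import numpy as np
np.savez('fit.npz',a=[.6041,.2206,.0505,.4143],b=[.5648,.4041,.0460,.203])
from plan import *
from workcell import bot
delta(Tq+B@w*.06+B@f*.006,Rq)
s=bot.read_state();R0=R.from_rotvec(s['tcp_rot']).as_matrix();p=np.array(s['tool_pos'])
c=pickle.load(open('wrist5.pkl','rb'))
W=cloud(c)[215:330,180:340].reshape(-1,3);col=c['pixels'][215:330,180:340].reshape(-1,3).astype(int)
q=(W-p)@R0
ok=(col.sum(1)>300)&(np.abs(q[:,0])<.026)&(np.linalg.norm(q,axis=1)<.08)
Q=np.stack([q[:,2],-q[:,0],-q[:,1]],1)[ok]
def res(x): return sdf(R.from_rotvec(x[3:]).apply(Q-x[:3]))*1000
r=least_squares(res,[-.0207,0,.003,0,0,0],loss='soft_l1',x_scale=[.01]*3+[.1]*3)
print(len(Q),r.x.round(4),np.abs(r.fun).mean())
```

```text
t 14.25 q [ 0.752  0.016  2.083 -0.58   0.579 -0.608] p [0.5418 0.3984 0.193 ] F [ 0.1 -0.1 -0.7] w 0.622
target [0.5724 0.4057 0.0994] shift now-tool [ 0.0009 -0.0282  0.0946] rotvec [ 0.0036 -0.0013  0.003 ] shift in target frame [ 0.0009 -0.0279  0.0947]
8120 [-0.0201  0.0017  0.0035 -0.0004  0.0109 -0.0008] 0.43185842329957586
```

Emit:
arm_command([
  {"xyz":[0.0004,-0.004,0.008],"delta_rot":[0.003,-0.001,0.003],"gripper":0.045},
  {"xyz":[0.0004,-0.006,0.015],"delta_rot":[0,0,0],"gripper":0.045},
  {"xyz":[0.0004,-0.006,0.02],"delta_rot":[0,0,0],"gripper":0.045},
  {"xyz":[0.0004,-0.006,0.02],"delta_rot":[0,0,0],"gripper":0.045},
  {"xyz":[0.0004,-0.004,0.02],"delta_rot":[0,0,0],"gripper":0.045},
  {"xyz":[0.0004,-0.002,0.0117],"delta_rot":[0,0,0],"gripper":0.045},
  {"xyz":[0,0,0],"delta_rot":[0,0,0],"gripper":0.045},
  {"xyz":[0,0,0],"delta_rot":[0,0,0],"gripper":0.045},
  {"xyz":[0,0,0],"delta_rot":[0,0,0],"gripper":0.045},
])

```text
time: 15.15
tool_pos: [0.5723, 0.4086, 0.1003]
tcp_rot: [1.692, 2.078, 0.658]
wrist_force: [0.7, -0.0, -1.4]
width: 0.623
```

Run:
```python
from plan import *
delta(Tq+B@f*.005+B@ey*.0015,Rq)
```

```text
t 15.15 q [ 0.726  0.19   2.089 -0.768  0.424 -0.409] p [0.5723 0.4086 0.1003] F [ 0.7 -0.  -1.4] w 0.623
target [0.605  0.4139 0.0497] shift now-tool [-0.0015 -0.002   0.0605] rotvec [ 0.0019 -0.0017  0.0007] shift in target frame [-0.0014 -0.0019  0.0605]
```

Emit:
arm_command([
  {"xyz":[-0.0014,-0.001,0],"delta_rot":[0.002,-0.001,0],"gripper":0.045},
  {"xyz":[0,0,0.006],"delta_rot":[0,0,0],"gripper":0.045},
  {"xyz":[0,0,0.006],"delta_rot":[0,0,0],"gripper":0.045},
  {"xyz":[0,0,0.006],"delta_rot":[0,0,0],"gripper":0.045},
  {"xyz":[0,0,0.006],"delta_rot":[0,0,0],"gripper":0.045},
  {"xyz":[0,0,0.006],"delta_rot":[0,0,0],"gripper":0.045},
  {"xyz":[0,0,0.006],"delta_rot":[0,0,0],"gripper":0.045},
  {"xyz":[0,0,0.006],"delta_rot":[0,0,0],"gripper":0.045},
  {"xyz":[0,0,0.006],"delta_rot":[0,0,0],"gripper":0.045},
  {"xyz":[0,0,0.004],"delta_rot":[0,0,0],"gripper":0.045},
  {"xyz":[0,0,0],"delta_rot":[0,0,0],"gripper":0.045},
  {"xyz":[0,0,0],"delta_rot":[0,0,0],"gripper":0.045},
])

```text
time: 16.35
tool_pos: [0.6005, 0.4125, 0.0557]
tcp_rot: [1.693, 2.08, 0.653]
wrist_force: [0.8, -0.4, -1.6]
width: 0.626
```

Run:
```python
from plan import *
delta(Tq+B@ey*.0015,Rq)
from workcell import read_camera
for n in ('scene','top'):
    c=read_camera(n);pickle.dump(c,open(n+'6.pkl','wb'))
    r=(250,120,350,210) if n=='scene' else (140,130,240,220)
    cv2.imwrite(f'pics/{n}6.png',cv2.resize(c['pixels'][r[1]:r[3],r[0]:r[2],::-1],None,fx=6,fy=6,interpolation=cv2.INTER_CUBIC))
```

```text
t 16.35 q [ 0.698  0.297  2.057 -0.877  0.361 -0.311] p [0.6005 0.4125 0.0557] F [ 0.8 -0.4 -1.6] w 0.626
target [0.601  0.4131 0.0468] shift now-tool [ 0.0005 -0.0046  0.0076] rotvec [-0.0018  0.0002  0.0013] shift in target frame [ 0.0005 -0.0046  0.0076]
```

View pics/scene6.png

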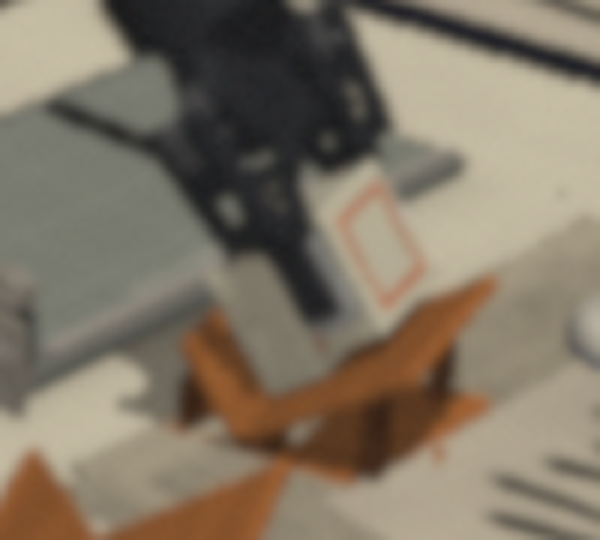

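View pics/top6.png

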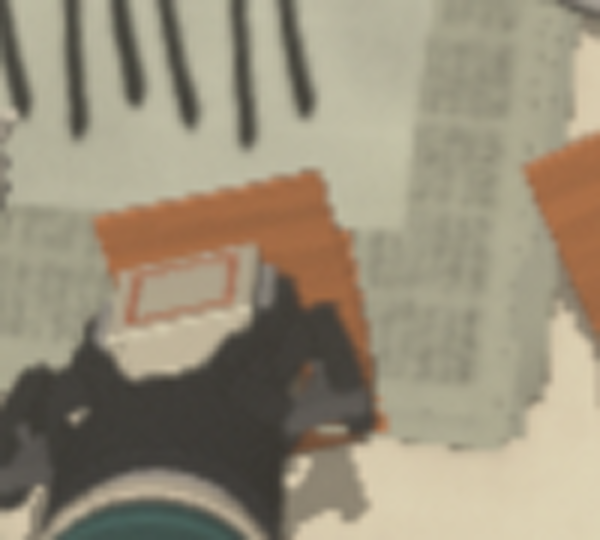

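Emit:
arm_command([
  {"xyz":[0,0,0.002],"delta_rot":[0,0,0],"gripper":0.045},
  {"xyz":[0,0,0.002],"delta_rot":[0,0,0],"gripper":0.045},
  {"xyz":[0,0,0.0015],"delta_rot":[0,0,0],"gripper":0.045},
  {"xyz":[0,-0.0015,0],"delta_rot":[0,0,0],"gripper":0.045},
  {"xyz":[0,-0.0015,0],"delta_rot":[0,0,0],"gripper":0.045},
  {"xyz":[0,0,0],"delta_rot":[0,0,0],"gripper":0.045},
  {"xyz":[0,0,0],"delta_rot":[0,0,0],"gripper":0.045},
])

```text
time: 17.15
tool_pos: [0.601, 0.4126, 0.0494]
tcp_rot: [1.693, 2.08, 0.653]
wrist_force: [0.3, 0.2, -1.1]
width: 0.623
```

Run:
```python
from plan import *
delta(Tq+B@ey*.0015,Rq)
```

```text
t 17.15 q [ 0.697  0.308  2.058 -0.901  0.354 -0.287] p [0.601  0.4126 0.0494] F [ 0.3  0.2 -1.1] w 0.623
target [0.601  0.4131 0.0468] shift now-tool [ 0.0005 -0.0014  0.0022] rotvec [-0.0018  0.0001  0.0014] shift in target frame [ 0.0004 -0.0014  0.0022]
```

No contact yet. Lower the last 2 mm in small steps, then ease towards the turned dish.

Emit:
arm_command([
  {"xyz":[0,0,0.001],"delta_rot":[0,0,0],"gripper":0.045},
  {"xyz":[0,0,0.001],"delta_rot":[0,0,0],"gripper":0.045},
  {"xyz":[0,-0.0007,0],"delta_rot":[0,0,0],"gripper":0.045},
  {"xyz":[0,0,0],"delta_rot":[0,0,0],"gripper":0.045},
  {"xyz":[0,0,0],"delta_rot":[0,0,0],"gripper":0.045},
])

```text
time: 17.65
tool_pos: [0.6018, 0.4128, 0.0476]
tcp_rot: [1.693, 2.079, 0.653]
wrist_force: [-0.1, 0.2, -0.6]
width: 0.624
```

Run:
```python
from plan import *
delta(Tq+B@ey*.0015,Rq)
from workcell import bot
F=bot.read_state()['wrist_force'];print('F tool',(Rq.T@F).round(2))
```

```text
t 17.65 q [ 0.697  0.312  2.057 -0.908  0.351 -0.279] p [0.6018 0.4128 0.0476] F [-0.1  0.2 -0.6] w 0.624
target [0.601  0.4131 0.0468] shift now-tool [ 0.0004 -0.001   0.0002] rotvec [-0.0015  0.      0.0012] shift in target frame [ 0.0004 -0.001   0.0002]
F tool [ 0.25 -0.41  0.44]
```

Emit:
arm_command([
  {"xyz":[0,0,0.001],"delta_rot":[0,0,0],"gripper":0.045},
  {"xyz":[0,-0.001,0],"delta_rot":[0,0,0],"gripper":0.045},
  {"xyz":[0,0,0],"delta_rot":[0,0,0],"gripper":0.045},
  {"xyz":[0,0,0],"delta_rot":[0,0,0],"gripper":0.045},
])

```text
time: 18.05
tool_pos: [0.6018, 0.4129, 0.0476]
tcp_rot: [1.692, 2.078, 0.654]
wrist_force: [-7.1, -2.6, 7.4]
width: 0.625
```

Run:
```python
from plan import *
delta(Tq+B@ey*.0015,Rq)
from workcell import bot
F=bot.read_state()['wrist_force'];print('F tool',(Rq.T@F).round(2))
```

```text
t 18.05 q [ 0.697  0.312  2.058 -0.915  0.351 -0.272] p [0.6018 0.4129 0.0476] F [-7.1 -2.6  7.4] w 0.625
target [0.601  0.4131 0.0468] shift now-tool [ 0.0003 -0.0011  0.0002] rotvec [-0.0001  0.0003  0.001 ] shift in target frame [ 0.0003 -0.0011  0.0002]
F tool [ -1.1   -1.85 -10.38]
```

Emit:
arm_command([
  {"xyz":[0,-0.001,-0.0005],"delta_rot":[0,0,0],"gripper":0.045},
  {"xyz":[0,0,0],"delta_rot":[0,0,0],"gripper":0.045},
  {"xyz":[0,0,0],"delta_rot":[0,0,0],"gripper":0.045},
], force=30)

```text
time: 18.35
tool_pos: [0.601, 0.413, 0.047]
tcp_rot: [1.693, 2.079, 0.655]
wrist_force: [-2.7, -1.5, 6.0]
width: 0.624
```

Run:
```python
from plan import *
delta(Tq+B@ey*.0015,Rq)
from workcell import bot,read_camera
F=bot.read_state()['wrist_force'];print('F tool',(Rq.T@F).round(2))
c=read_camera('scene')
cv2.imwrite('pics/s7.png',cv2.resize(c['pixels'][120:210,250:350,::-1],None,fx=6,fy=6,interpolation=cv2.INTER_CUBIC))
```

```text
t 18.35 q [ 0.698  0.312  2.059 -0.917  0.35  -0.269] p [0.601 0.413 0.047] F [-2.7 -1.5  6. ] w 0.624
target [0.601  0.4131 0.0468] shift now-tool [ 0.0001 -0.0001  0.0002] rotvec [-0.0002 -0.0004  0.0009] shift in target frame [ 0.0001 -0.0001  0.0002]
F tool [-0.96  1.01 -6.58]
```

View pics/s7.png

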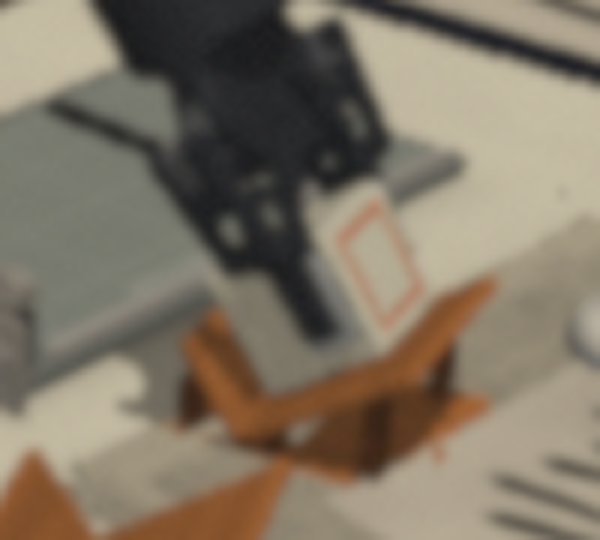

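Emit:
arm_command([
  {"xyz":[0,0,0],"delta_rot":[0,0,0],"gripper":0.057},
  {"xyz":[0,0,0],"delta_rot":[0,0,0],"gripper":0.06},
  {"xyz":[0,0,0],"delta_rot":[0,0,0],"gripper":0.065},
  {"xyz":[0,0,0],"delta_rot":[0,0,0],"gripper":0.075},
  {"xyz":[0,0,0],"delta_rot":[0,0,0],"gripper":0.08},
  {"xyz":[0,0,0],"delta_rot":[0,0,0],"gripper":0.08},
  {"xyz":[0,0,0],"delta_rot":[0,0,0],"gripper":0.08},
])

```text
time: 19.1
tool_pos: [0.6004, 0.4125, 0.0459]
tcp_rot: [1.693, 2.08, 0.653]
wrist_force: [-0.3, -0.7, 0.2]
width: 0.934
```

Run:
```python
from plan import *
delta(Tq+B@ey*.0015,Rq)
from workcell import bot,read_camera
c=read_camera('wrist')
cv2.imwrite('pics/w8.png',c['pixels'][:,:,::-1])
```

```text
t 19.1 q [ 0.698  0.313  2.06  -0.917  0.35  -0.269] p [0.6004 0.4125 0.0459] F [-0.3 -0.7  0.2] w 0.934
target [0.601  0.4131 0.0468] shift now-tool [ 0.0005  0.0012 -0.0004] rotvec [-0.0018  0.0002  0.0013] shift in target frame [ 0.0005  0.0012 -0.0004]
```

View pics/w8.png

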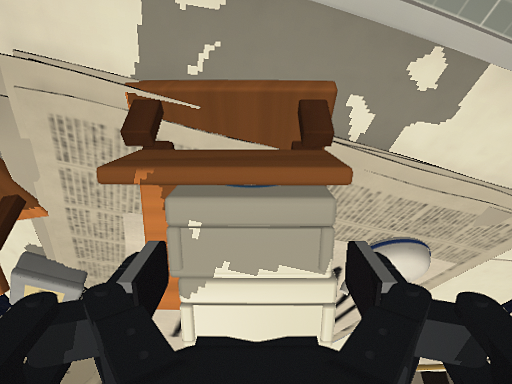

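Emit:
arm_command([
  {"xyz":[0,0,-0.005],"delta_rot":[0,0,0],"gripper":0.084},
  {"xyz":[0,0,-0.01],"delta_rot":[0,0,0],"gripper":0.084},
  {"xyz":[0,0,-0.01],"delta_rot":[0,0,0],"gripper":0.084},
  {"xyz":[0,0,-0.015],"delta_rot":[0,0,0],"gripper":0.084},
  {"xyz":[0,0,-0.015],"delta_rot":[0,0,0],"gripper":0.084},
  {"xyz":[0,0,-0.015],"delta_rot":[0,0,0],"gripper":0.084},
  {"xyz":[0,0,-0.015],"delta_rot":[0,0,0],"gripper":0.084},
  {"xyz":[0,0,-0.015],"delta_rot":[0,0,0],"gripper":0.084},
  {"xyz":[0,0,-0.015],"delta_rot":[0,0,0],"gripper":0.084},
  {"xyz":[0,0,-0.015],"delta_rot":[0,0,0],"gripper":0.084},
  {"xyz":[0,0,0],"delta_rot":[0,0,0],"gripper":0.084},
  {"xyz":[0,0,0],"delta_rot":[0,0,0],"gripper":0.084},
])

```text
time: 20.35
tool_pos: [0.5275, 0.3978, 0.1535]
tcp_rot: [1.693, 2.079, 0.655]
wrist_force: [0.1, -0.1, 0.4]
width: 0.979
```

Run:
```python
from plan import *
delta(Tq,Rq)
from workcell import read_camera
c=read_camera('wrist');cv2.imwrite('pics/w9.png',c['pixels'][:,:,::-1]);pickle.dump(c,open('w9.pkl','wb'))
W=cloud(c).reshape(-1,3);col=c['pixels'].reshape(-1,3).astype(int)
for n in ['scene','top']:
    d=read_camera(n);pickle.dump(d,open(n+'9.pkl','wb'))
    if n=='scene': cv2.imwrite('pics/s9.png',cv2.resize(d['pixels'][120:210,250:350,::-1],None,fx=6,fy=6,interpolation=cv2.INTER_CUBIC))
# joint fit: turned box and stacked box, 6 dof each
x0=np.r_[b[:3],0,0,0,so,0,0,0]
for n in ['w9','scene9','top9']:
    c=pickle.load(open(n+'.pkl','rb'));W=cloud(c).reshape(-1,3);col=c['pixels'].reshape(-1,3).astype(int)
    m=(b[:3]+so)/2
    ok=((col[:,0]-col[:,2])<60)&(col.sum(1)>250)&(W[:,2]>.035)&(np.linalg.norm(W-m,axis=1)<.055);Q=W[ok]
    def res(x):
        r=[sdf((Q-x[k:k+3])@(B@Rdn@R.from_rotvec(x[k+3:k+6]).as_matrix())) for k in (0,6)]
        return np.r_[np.minimum(*r)*1000,(x-x0)*[20]*0 if 0 else (x-x0)*20]
    s=least_squares(res,x0,loss='soft_l1',x_scale=np.tile([.01]*3+[.1]*3,2));x=s.x
    M1=B@Rdn@R.from_rotvec(x[3:6]).as_matrix();M2=B@Rdn@R.from_rotvec(x[9:12]).as_matrix()
    print(n,len(Q),'turned',x[:3].round(4),x[3:6].round(3),'dish rel',(M1.T@(x[6:9]-x[:3])).round(4),R.from_matrix(M1.T@M2).as_rotvec().round(3),np.abs(s.fun).mean().round(2))
```

```text
t 20.35 q [ 0.771  0.046  2.133 -0.661  0.525 -0.498] p [0.5275 0.3978 0.1535] F [ 0.1 -0.1  0.4] w 0.979
target [0.6013 0.4116 0.0468] shift now-tool [-0.0015  0.0004  0.1304] rotvec [-0.0005 -0.0008  0.0011] shift in target frame [-0.0014  0.0004  0.1304]
w9 5670 turned [0.5646 0.404  0.0456] [0.001 0.    0.002] dish rel [ 0.     -0.0013 -0.0289] [ 0.001 -0.002 -0.002] 0.55
scene9 796 turned [0.564  0.4025 0.0453] [ 0.005 -0.005  0.   ] dish rel [-0.0001 -0.0024 -0.0275] [-0.005  0.012  0.006] 0.87
top9 804 turned [0.5645 0.4034 0.0456] [ 0.002  0.011 -0.007] dish rel [ 0.0003 -0.0023 -0.0289] [-0.    -0.012  0.001] 0.78
```

View pics/w9.png

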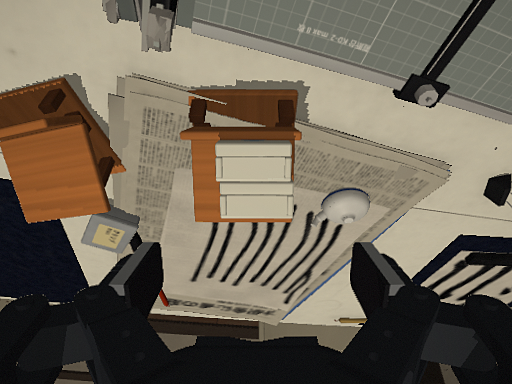

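View pics/s9.png

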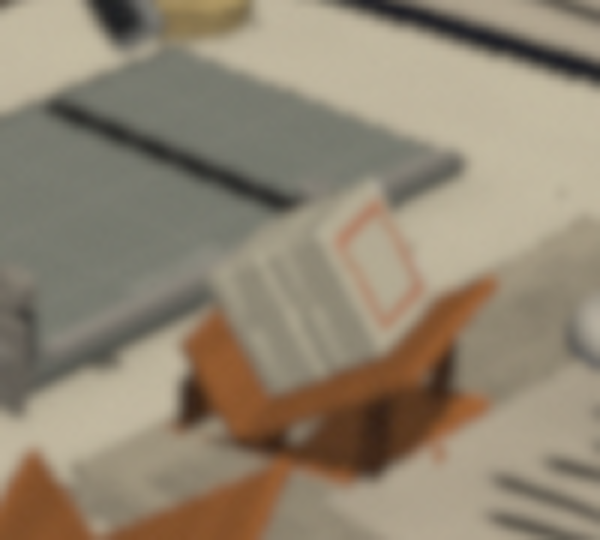

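The stack is square, shut and at rest in every view. All three fits agree, and the gripper is clear of everything, so I'm handing in.

```bash
python3 -c "
from workcell import bot
print(bot.finish_job())"
```

```text
the job is handed in; nothing more can be done
None
```

I gripped the lid-up dish across its seam and lifted it out along the rack wall. I then turned it over about the tool axis, set it down on the turned dish until it touched the trough floor (about 10 N), released it and backed 130 mm away. I handed the job in at about 20.5 s of the 54 s allowed. `finish_job` reported no verdict.

My last checks, from fits to the wrist, scene and top camera images:

| Check | Measured | Limit |
|---|---|---|
| Dish along the wall (x, from the turned dish) | 0.0 to 0.3 mm | ±12 mm |
| Dish along the trough (y) | -1.3 to -2.4 mm | ±15 mm |
| Spacing (z) | -27.5 to -28.9 mm | -20 to -36 mm |
| Squareness | within about 0.015 rad | 0.2 rad |
| Turned dish moved from its start | about 1 mm or less | 25 mm |

- **Lid:** the pictures show it shut, with the underside's square line facing out. I did not measure the gap between lid and base.
- **Rest:** nothing appeared to move between the last views, and the wrist force read near zero. I did not measure the objects' speeds.
- **Disagreements:** the three cameras differed by 1 to 1.5 mm, which is within the stated calibration. My first fit of the turned dish fell into a wrong minimum. I redid it before any move, and it then agreed with the rack geometry.

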